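# Close up the delivery box

### The arm

A 6-joint arm with a two-finger parallel gripper is mounted at the origin on the work surface. World frame = base frame: x ahead of the robot, y to its left, z up, the work surface at z = 0. Lengths are in mm, angles in rad, forces in N, time in s.
With the tool pointing down it reaches from about 250 to 725 mm from the base axis. Payload 9.7 kg.
Tool frame: the origin (TCP) lies at the very end of the fingers, on their centre line; the grasp point (between the pads) lies 19 mm behind it; z points along the fingers, y is the line along which they close (so a half turn about z gives the same grasp; the last joint's range is limited). The gripper opens to 85 mm and grips with 20 to 120 N. Pads are 22 mm wide; open, the fingers measure 114 mm over their backs; the gripper's body (76 mm by 85 mm) begins 54 mm behind the grasp point. The pads swing forward as they close: fully open they stand 13 mm farther back than shut.
Start: joints at [1.346, 0.087, 0.176, 1.66, 0, 1.571], TCP at [122.599, 536.159, 231.284] pointing down, gripper open.
Joint ranges: [-3.13, 3.13], [-0.85, 1.81], [-1.15, 1.24], [-2.2, 2.28], [-1.44, 1.52], [-3.14, 3.14]. Speed limits (rad/s): [2.22, 2.22, 2.57, 3.14, 3.14, 3.14].

### API

Orientations are given as a rotation vector (axis times angle).
In Python, from station import manip gives the robot as it stands.
- The arm moves only by the tool play_rows, never from a script. Its argument "targets" is a list of rows, each an object of numbers: "dx", "dy", "dz": the shift along the world's x, y, z scaled (see below); "wx", "wy", "wz": the turn, a rotation vector about the world's x, y, z scaled (see below). In form: [{"dx": .., "dy": .., "dz": .., "wx": .., "wy": .., "wz": ..}, ...]. A call has 1 to 20 rows; each row shifts and turns the commanded pose from where the row before left it; what a row does not reach is not made up. The controller multiplies each number of a shift by 30 mm and each number of a turn by 0.15 rad. A row lasts 1/10 s, in which the tool goes at most 50 mm and 8.59 degrees, less where a joint would pass 70% of its speed; a pose out of reach is approached as far as the arm can. A call with a number of a shift or a turn outside -1 to 1 is refused whole. A call with a gripper value outside its range is refused whole. "jaw" is the closure, from 0 (fully open) to 1 (shut), set as the call begins (left out, the last holds). The fingers move at their own pace and stop on an object; "squeeze" is the grip in N (left out, the last holds). Time passes only in rows, so rows that do not move let the fingers close. It gives the time, the measured TCP pose, the force, the opening and the grip force at its end, in the units of the state.
- manip.sense(): the state, without advancing time (a new reading comes with each control period).
- manip.read_camera(name): name is "scene" or "top"; returns the picture (420x560x3 uint8, red, green, blue); there is no depth.
- manip.camera_info(name): a dict with "fovy" (degrees; the focal length in pixels is half the picture's height over the tangent of half this angle, whatever the lens; pixels are square), "cx", "cy" (the principal point, pixels), "view" (4x4, takes a point from world to camera coordinates). Camera axes: x right, y down, z forward; pixel columns grow to the right and rows downward; lengths in mm; the calibration is good to about 2 mm. A picture is of the moment at which its call begins. camera_info takes no time and is no camera call.
- manip.job_done(): hands the job in; it is judged then, once.
The state is a dict: "t": time; "qpos": joint angles; "joint_vel": joint speeds; "joint_torque": joint torques, N m; "tcp_pos": TCP position; "ee_rot": TCP orientation; "contact_force": force on the tool from outside, world axes, zero at the start; "wrist_torque": the same for the moment, N m; "grip_width": finger opening in mm; "grip_force": force on a finger pad.
Only numpy, scipy, OpenCV 4.12 (cv2) and the standard library are available. Lean on these libraries where they do the work, as an engineer would, in place of code of your own. Each camera call takes 0.05 s, during which the arm holds its last target. There are 200 camera calls.

### The job

Finish packing the metal delivery box on the kitchen counter: set the covered dish that still stands on the counter upright into the empty compartment, put the lid on so that it sits fully home, and swing the wire bail all the way down over the lid. Keep the dishes upright and do not disturb the flask, the bowls or the utensil pot.

Things in the scene. Friction and masses are not known exactly. Their poses are not given: they have to be found in the camera images.
- carrier: open-topped bare aluminium box, 140 (x) by 220 (y) by 100 mm high, walls and floor 5 mm, fixed to the counter; inside of the mouth 130 by 210 mm. Origin: centre of its underside; z up, y along its length towards the bail's hinge. Two compartments, each 130 (x) by 102 mm (y), centred at y = +54 and -54 mm.
- divider (a point): middle of the top edge of the low divider between the two compartments (6 mm thick, along the carrier's x, 45 mm above the carrier's underside); axes as the carrier's.
- bail (a joint): angle (rad) of the U-shaped wire bail (10 mm round steel, 130 mm wide, 0.14 kg): 0 = fully down, flat over the lid (stop); 1.57 = upright; 2.0 = leaning back (stop). Friction (0.28 N m, 1.6 N at the cross bar) keeps it where it is left. At first it may stand over the mouth; above about 1.65 the mouth is free.
- bail_bar (a point): middle of the bail's cross bar (10 mm round, 120 mm long, along the carrier's x), the part to pinch or push. It moves on a circle of 175 mm about bail_hinge; fully down it lies at y = -45, z = 112 mm in the carrier's frame, its underside 3 mm above the seated lid's plate.
- bail_hinge (a point): the bail's hinge axis (along the carrier's x), at y = +130, z = 112 mm in the carrier's frame; axes as the carrier's. Its two brackets at x = +-70 mm begin 8 mm beyond the end of the seated lid and reach 124 mm above the carrier's underside.
- lid: flat aluminium lid, 0.3 to 0.55 kg, right way up on the counter: plate 150 (x) by 230 (y) by 4 mm over a lip 120 by 200 by 6 mm that drops into the mouth. Origin: centre of the lip's underside; z up, y along its length. Seated (either way round) it is 94 mm above the carrier's origin. Bridge handle at the centre: bar along x, 70 long, 14 wide (y), top 47 mm above the origin, posts at its ends.
- dish: round covered steel dish standing on the counter, diameter 91 mm at its band, 88 mm elsewhere, 48 mm high, 0.22 to 0.45 kg; on top a solid dark grip bar along its x, 50 mm long, 14 mm wide (y), from 48 to 76 mm above the underside. Origin: centre of its underside; z up.
- packed_dish: an identical dish that stands already in one of the two compartments (either one); leave it there. Origin: centre of its underside.
- drip_plate: loose steel plate 80 by 80 by 4 mm on the floor of the empty compartment; the dish goes on top of it. Origin: centre of its underside.
- flask: bystander: bottle-shaped steel flask, diameter 64 mm, 190 mm high, standing between box and lid, near or far (the dish has the other place). Origin: centre of its underside.
- bowls: bystander: stack of white bowls, diameter 120 mm, 79 mm high. Origin: centre of its underside.
- utensils: bystander: steel pot of wooden utensils, diameter 90 mm, 218 mm high with them. Origin: centre of its underside.
- scale: bystander: low white portion scale fixed to the counter, 110 (x) by 170 (y) by 33 mm high. Origin: centre of its underside.
Mind the look-alikes: they are no part of the job. What is shaped like the dish but blue or purple is not meant. Leave any green look-alike of the packed_dish alone.

How it is judged (in metres and radians):
On the way, in this order (a step that is already met when the one before it is completed fails the run):
1. both dishes stand in the box (x of dish in the frame of carrier between -0.03 and 0.03 m and y of dish in the frame of carrier between -0.075 and 0.075 m and z of dish in the frame of carrier between 0 and 0.016 m and angle between each of dish, packed_dish's own z axis and vertical below 0.1 rad and x of packed_dish in the frame of carrier between -0.03 and 0.03 m and y of packed_dish in the frame of carrier between -0.075 and 0.075 m and z of packed_dish in the frame of carrier between 0 and 0.016 m), for 0.2 s.
2. the lid sits home on the loaded box (all of step 1 and z of lid in the frame of carrier between 0.09 and 0.0965 m and horizontal distance between lid and carrier below 0.012 m and angle between the y axis of lid and the y axis of carrier, either way round below 0.08 rad and angle between lid's own z axis and vertical below 0.04 rad), for 0.2 s.
At the end, for the whole second after the job is handed in: Both dishes stand in the box, one in each compartment (upright within 0.1 rad), the lid is home (its plate within 2.5 mm of the rim, level, square to the box) and at rest, and the bail is down to within 0.06 rad of its stop (all of step 2 and value of joint bail below 0.06 rad and linear speed of lid below 0.02 m/s); the robot touches nothing.
It fails at once if a bystander (flask, bowls, utensil pot) is moved by over 30 mm (distance of any of flask, bowls, utensils from where it was at the start of the episode above 0.03 m).
It fails at once if a bystander is tipped by over 0.4 rad (angle between any of flask, bowls, utensils's own z axis and vertical above 0.4 rad).
It fails at once if a dish is tipped by over 0.6 rad (angle between any of dish, packed_dish's own z axis and vertical above 0.6 rad).
It also fails if it takes over 72 s, if anything falls off the work surface, if the arm or the gripper's body presses on something with over 40 N, if the wrist force passes 120 N, or if a joint passes its speed limit or range.

## Working session

There is one attempt and no reset: what is moved stays moved. The work goes in short steps, Python scripts to look and compute and a tool call to move; the robot and the scene stay as the last step left them, time stands still between calls to the robot, and variables do not carry over. Pictures are saved under pics/ and viewed, at most 10 in all, crops included, and the job is handed in when it is done.

Besides the shell and the picture viewer there is one more tool, called after ">>>" as name(argument=value, ...), one argument or row to a line, values as JSON. play_rows: Moves the arm, as the interface text tells. Shifts and turns lie within -1 to 1; 1 stands for 30 mm of shift or 0.15 rad of turn. Its arguments: {"type":"object","properties":{"targets":{"type":"array"},"jaw":{"type":"number"},"squeeze":{"type":"number"}},"required":["targets"]}

```bash
mkdir -p pics; ls
cat > h.py <<'E'
import numpy as np, cv2
from station import manip
def K(n):
    i=manip.camera_info(n); f=210/np.tan(np.radians(i['fovy'])/2); return f,i['cx'],i['cy'],np.array(i['view'])
def ray(n,u,v):
    f,cx,cy,V=K(n); d=V[:3,:3].T@np.array([(u-cx)/f,(v-cy)/f,1]); o=-V[:3,:3].T@V[:3,3]; return o,d
def onz(n,u,v,z):
    o,d=ray(n,u,v); return (o+d*(z-o[2])/d[2]).round(1)
def proj(n,p):
    f,cx,cy,V=K(n); c=V[:3,:3]@np.array(p)+V[:3,3]; return (f*c[0]/c[2]+cx).round(1),(f*c[1]/c[2]+cy).round(1)
def snap(n,name,s=1.0,crop=None):
    a=manip.read_camera(n); cv2.imwrite(f'pics/{name}_full.png',a[:,:,::-1])
    if crop: a=a[crop[1]:crop[3],crop[0]:crop[2]]
    cv2.imwrite(f'pics/{name}.png',cv2.resize(a[:,:,::-1],None,fx=s,fy=s,interpolation=cv2.INTER_CUBIC)); return a
E
python3 - <<'E'
from h import *
for n in('scene','top'):
    snap(n,n+'0',1.4); i=manip.camera_info(n); print(i['fovy'],i['cx'],i['cy'],ray(n,280,210))
print(manip.sense())
E
```

```text
pics
50.598590916434404 281.69193272943704 207.79166943224214 (array([1009.58143512,  550.41233603,  914.01096174]), array([-0.43845671, -0.49543418, -0.74989326]))
43.61927318644078 273.7746002943486 211.8119953056237 (array([ 403.02667981,   -2.61298531, 1611.72769868]), array([ 0.0876872 ,  0.00880575, -0.99618576]))
{'t': 0.1, 'qpos': array([ 1.34598926e+00,  8.74176232e-02,  1.75207774e-01,  1.65981068e+00,
       -6.30253986e-06,  1.57080017e+00]), 'joint_vel': array([-0.00173746, -0.00188919,  0.00354363, -0.00204201,  0.00045855,
        0.00027032]), 'joint_torque': array([-1.12340354e-04, -5.21558511e+01,  4.65653980e+01,  1.59043906e-02,
       -2.11094920e-05, -1.34316784e-05]), 'tcp_pos': array([122.55971793, 535.95408012, 230.64419968]), 'ee_rot': array([-3.52374222e-01, -3.12163575e+00,  1.91187040e-03]), 'contact_force': array([-0.03804891, -0.33438248, -0.07654056]), 'wrist_torque': array([-0.00285959, -0.03873481, -0.03394413]), 'grip_force': 0.0, 'grip_width': 85.6845455178562}
```

View pics/scene0.png

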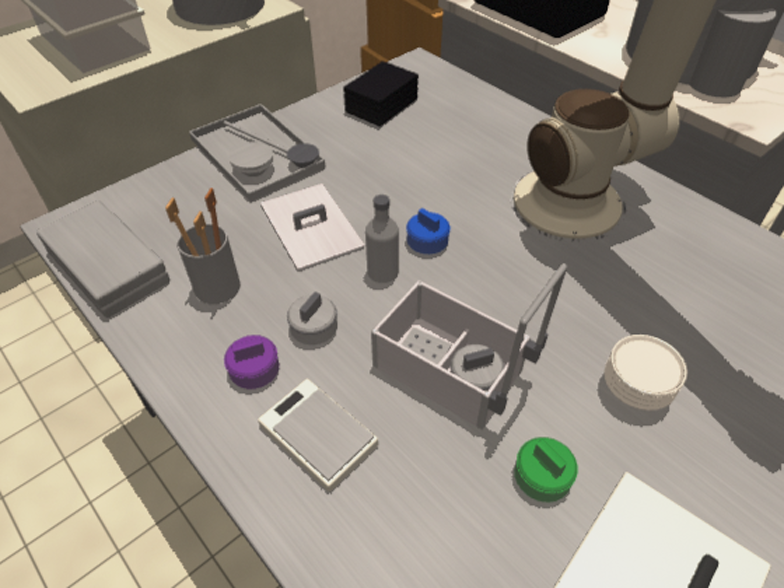

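View pics/top0.png

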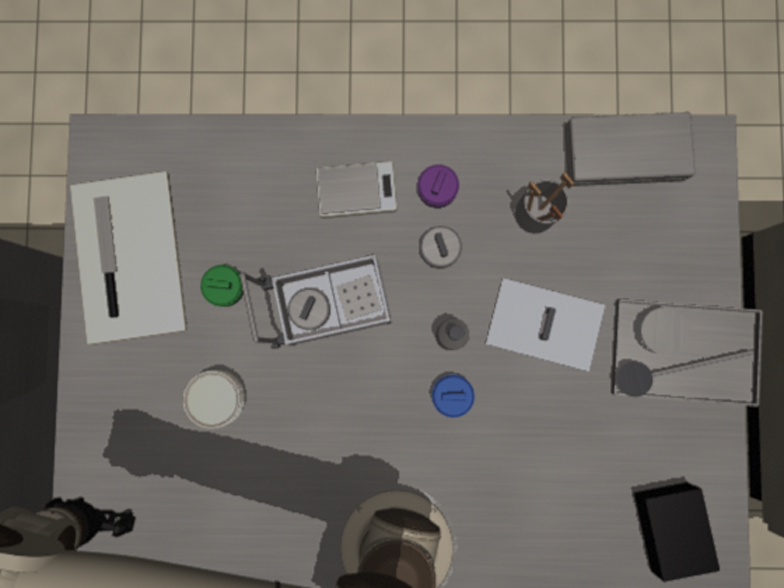

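The scene picture shows the grey dish at about (312,318), the box at (450,350) with the empty compartment on the flask side, the lid at (312,225) and the bail leaning up at (540,300). The top picture shows the dish at (440,247), box (330,300), lid (545,323), flask (453,332).

Dish candidates, in top view pixels: grey (440,247), purple (438,185), blue (453,395), green (221,285), and the packed grey one (308,308). The grey one at (440,247) is the one meant, because it is bare steel with a dark bar and stands on the counter. I'll confirm it in an enlarged crop.

Run:
```python
from h import *
a=cv2.imread('pics/top0_full.png')
c=a[165:275,165:440]; cv2.imwrite('pics/c1.png',cv2.resize(c,None,fx=2.9,fy=2.9,interpolation=cv2.INTER_CUBIC))
```

```text
(no output)
```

View pics/c1.png

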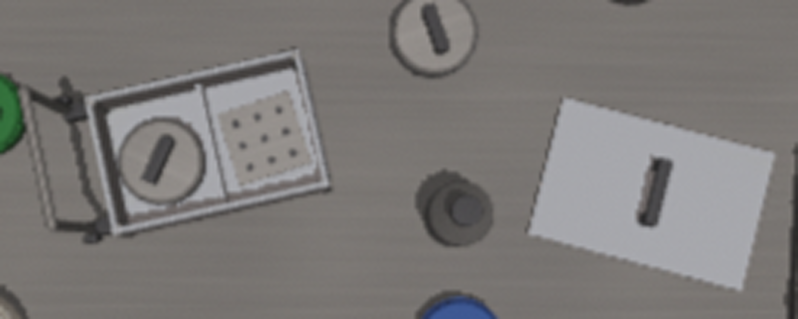

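The crop confirms the bare steel dish at (433,34) with its dark bar running (428,6)–(442,52). The box rim corners are at (88,97), (298,48), (330,188), (118,236), the lid quad at (563,97), (775,152), (742,291), (528,234), and the bail bar from (22,88) to (52,226).

Run:
```python
from h import *
s=2.9
def W(p,z): return onz('top',165+(p[0]+.5)/s-.5,165+(p[1]+.5)/s-.5,z)
for nm,ps,z in [('box',[(88,97),(298,48),(330,188),(118,236)],100),('lid',[(563,97),(775,152),(742,291),(528,234)],10)]:
    P=np.array([W(p,z) for p in ps]); print(nm,P.mean(0),P[:,:2].tolist(),[np.linalg.norm(P[i]-P[i-1]).round(1) for i in range(4)], [np.degrees(np.arctan2(*(P[i]-P[i-1])[1::-1])).round(1) for i in range(4)])
a=cv2.imread('pics/top0_full.png'); g=cv2.cvtColor(a,cv2.COLOR_BGR2GRAY); hs=cv2.cvtColor(a,cv2.COLOR_BGR2HSV)
def reg(m,box,z,nm):
    x0,y0,x1,y1=box; M=np.zeros_like(g); M[y0:y1,x0:x1]=m[y0:y1,x0:x1]*255
    c=max(cv2.findContours(M,0,2)[0],key=cv2.contourArea); r=cv2.minAreaRect(c); b=cv2.boxPoints(r)
    P=np.array([onz('top',*p,z) for p in b]); print(nm,r,P.mean(0).round(1),[np.linalg.norm(P[i]-P[i-1]).round(1) for i in range(4)],[np.degrees(np.arctan2(*(P[i]-P[i-1])[1::-1])).round(1) for i in range(4)])
print(np.percentile(g[165:180,310:318],[0,50,100]), g[220:235,385:397])
reg(g<75,(305,165,325,186),76,'dishbar')
reg(g<95,(380,215,400,245),47,'lidbar')
reg((g>145),(340,195,440,270),10,'lidmask')
reg((g<75),(212,205,232,235),76,'packedbar')
for z in (0,24,48): print('dishcentre',W((433,34),z))
for z in (200,250,270,287): print('bar',z,W((22,88),z),W((52,226),z),'L',np.linalg.norm(W((22,88),z)-W((52,226),z)))
```

```text
box [524.6   136.425 100.   ] [[568.9, 258.0], [619.8, 48.0], [479.6, 14.7], [430.1, 225.0]] [np.float64(142.7), np.float64(216.1), np.float64(144.1), np.float64(216.0)] [np.float64(13.4), np.float64(-76.4), np.float64(-166.6), np.float64(103.2)]
lid [ 481.6   -321.675   10.   ] [[582.4, -229.3], [525.9, -450.8], [380.4, -414.4], [437.7, -192.2]] [np.float64(149.4), np.float64(228.6), np.float64(150.0), np.float64(229.5)] [np.float64(-14.4), np.float64(-104.3), np.float64(166.0), np.float64(75.5)]
[ 55.  82. 146.] [[168 168 169 167 129  78  61  62  77  94  99 125]
 [167 168 170 166 121  66  42  55  72  75  73  95]
 [167 168 168 144  98  54  42  62  72  73  72  97]
 [168 169 164 129  85  55  46  66  75  73  74 114]
 [168 167 145 116  99  80  62  72  76  72  79 139]
 [169 166 131 110 107  80  63  73  74  72  89 150]
 [168 166 131 109 107  73  63  74  73  76 114 158]
 [168 167 131 109  98  68  66  75  72  75 121 159]
 [169 166 129 108  92  68  71  75  70  79 138 166]
 [167 144 115 105  80  65  74  75  72  89 149 168]
 [166 130 108 104  73  63  73  74  75 114 158 168]
 [166 130 107  97  
[... 982 characters left out ...]
64(-14.9), np.float64(-104.5), np.float64(164.5)]
packedbar ((219.82760620117188, 219.4310302734375), (4.456687927246094, 16.155494689941406), 21.801406860351562) [509.  187.6  76. ] [np.float64(13.2), np.float64(47.4), np.float64(13.2), np.float64(47.4)] [np.float64(68.7), np.float64(-20.9), np.float64(-111.3), np.float64(159.1)]
dishcentre [650.1 -92.7   0. ]
dishcentre [646.4 -91.3  24. ]
dishcentre [642.8 -90.   48. ]
bar 200 [565.9 303.  200. ] [437.  271.7 200. ] L 132.64576887334175
bar 250 [560.2 292.2 250. ] [435.8 262.  250. ] L 128.01328056104182
bar 270 [557.9 287.9 270. ] [435.3 258.1 270. ] L 126.1697269553992
bar 287 [555.9 284.2 287. ] [434.9 254.8 287. ] L 124.52052039724215
```

Run:
```python
from h import *
c=np.array([524.6,136.4]);t=np.radians(13.4);X=np.array([np.cos(t),np.sin(t)]);Y=np.array([-X[1],X[0]])
def C(x,y,z): return [*(c+x*X+y*Y),z]
P={'corner--':C(-70,-110,100),'corner+-':C(70,-110,100),'corner++':C(70,110,100),'corner-+':C(-70,110,100),'dishbar':[643.2,-90.2,76],'lidbar':[481.6,-321.5,47]}
for th in (1.55,1.6,1.65,1.75):
  for s in(-1,1): P[f'bail{th}{s}']=C(60*s,130-175*np.cos(th),112+175*np.sin(th))
for k,p in P.items(): print(k,np.round(p,0),'scene*1.4',np.array(proj('scene',p))*1.4//1,'topcrop',((np.array(proj('top',p))-165)*2.9)//1)
print('flask',onz('top',165+466/2.9,165+207/2.9,190))
```

```text
corner-- [482.  13. 100.] scene*1.4 [413. 279.] topcrop [330. 184.]
corner+- [618.  46. 100.] scene*1.4 [367. 330.] topcrop [299.  48.]
corner++ [567. 260. 100.] scene*1.4 [483. 395.] topcrop [85. 97.]
corner-+ [431. 227. 100.] scene*1.4 [525. 335.] topcrop [114. 234.]
dishbar [643. -90.  76.] scene*1.4 [307. 301.] topcrop [433.  28.]
lidbar [ 482. -322.   47.] scene*1.4 [305. 210.] topcrop [657. 190.]
bail1.55-1 [437. 245. 287.] scene*1.4 [553. 264.] topcrop [ 61. 222.]
bail1.551 [554. 273. 287.] scene*1.4 [513. 318.] topcrop [33. 89.]
bail1.6-1 [435. 254. 287.] scene*1.4 [559. 266.] topcrop [ 52. 225.]
bail1.61 [552. 282. 287.] scene*1.4 [519. 321.] topcrop [23. 91.]
bail1.65-1 [433. 262. 286.] scene*1.4 [564. 269.] topcrop [ 42. 227.]
bail1.651 [550. 290. 286.] scene*1.4 [525. 324.] topcrop [14. 94.]
bail1.75-1 [429. 279. 284.] scene*1.4 [575. 275.] topcrop [ 23. 231.]
bail1.751 [546. 307. 284.] scene*1.4 [537. 331.] topcrop [-5. 98.]
flask [ 457.5 -114.2  190. ]
```

>>> play_rows(
  targets=[
    {"dx": 0.8,"dy": -1,"dz": 0.4,"wz": 0.2},
    {"dx": 0.8,"dy": -1,"dz": 0.4,"wz": 0.2},
    {"dx": 0.8,"dy": -1,"dz": 0.4,"wz": 0.2},
    {"dx": 0.8,"dy": -1,"dz": 0.4,"wz": 0.2},
    {"dx": 0.8,"dy": -1,"dz": 0.4,"wz": 0.2},
  ],
  jaw=0.3,
  squeeze=40,
)

```text
invalid input
```

>>> play_rows(
  targets=[
    {"dx": 0.8,"dy": -1,"dz": 0.4,"wx": 0,"wy": 0,"wz": 0.2},
    {"dx": 0.8,"dy": -1,"dz": 0.4,"wx": 0,"wy": 0,"wz": 0.2},
    {"dx": 0.8,"dy": -1,"dz": 0.4,"wx": 0,"wy": 0,"wz": 0.2},
    {"dx": 0.8,"dy": -1,"dz": 0.4,"wx": 0,"wy": 0,"wz": 0.2},
    {"dx": 0.8,"dy": -1,"dz": 0.4,"wx": 0,"wy": 0,"wz": 0.2},
  ],
  jaw=0.3,
  squeeze=40,
)

```text
t: 0.6
tcp_pos: [243.2, 384.8, 291.5]
ee_rot: [-0.115, -3.139, 0.001]
contact_force: [0.1, 0.7, 0.2]
grip_width: 59.9
grip_force: 0.0
```

>>> play_rows(
  targets=[
    {"dx": 0.83,"dy": -0.99,"dz": 0,"wx": 0,"wy": 0,"wz": 0.18},
    {"dx": 0.83,"dy": -0.99,"dz": 0,"wx": 0,"wy": 0,"wz": 0.18},
    {"dx": 0.83,"dy": -0.99,"dz": 0,"wx": 0,"wy": 0,"wz": 0.18},
    {"dx": 0.83,"dy": -0.99,"dz": 0,"wx": 0,"wy": 0,"wz": 0.18},
    {"dx": 0.83,"dy": -0.99,"dz": 0,"wx": 0,"wy": 0,"wz": 0.18},
    {"dx": 0.83,"dy": -0.99,"dz": 0,"wx": 0,"wy": 0,"wz": 0.18},
    {"dx": 0.83,"dy": -0.99,"dz": 0,"wx": 0,"wy": 0,"wz": 0.18},
    {"dx": 0.83,"dy": -0.99,"dz": 0,"wx": 0,"wy": 0,"wz": 0.18},
    {"dx": 0.83,"dy": -0.99,"dz": -0.5,"wx": 0,"wy": 0,"wz": 0.18},
    {"dx": 0.83,"dy": -0.99,"dz": -0.5,"wx": 0,"wy": 0,"wz": 0.18},
    {"dx": 0.83,"dy": -0.99,"dz": -0.5,"wx": 0,"wy": 0,"wz": 0.18},
    {"dx": 0.83,"dy": -0.99,"dz": -0.5,"wx": 0,"wy": 0,"wz": 0.18},
    {"dx": 0.83,"dy": -0.99,"dz": -0.5,"wx": 0,"wy": 0,"wz": 0.18},
    {"dx": 0.83,"dy": -0.99,"dz": -0.5,"wx": 0,"wy": 0,"wz": 0.18},
    {"dx": 0.83,"dy": -0.99,"dz": -0.5,"wx": 0,"wy": 0,"wz": 0.18},
    {"dx": 0.83,"dy": -0.99,"dz": -0.5,"wx": 0,"wy": 0,"wz": 0},
    {"dx": 0,"dy": 0,"dz": -0.5,"wx": 0,"wy": 0,"wz": 0},
    {"dx": 0,"dy": 0,"dz": 0,"wx": 0,"wy": 0,"wz": 0},
  ],
)

```text
t: 2.4
tcp_pos: [640.1, -89.8, 152.6]
ee_rot: [0.513, -3.094, -0.003]
contact_force: [0.3, 0.4, 0.1]
grip_width: 59.8
grip_force: 0.0
```

Run:
```python
from h import *
snap('scene','s1'); snap('top','t1')
s=cv2.imread('pics/s1_full.png')[120:330,140:420]; t=cv2.imread('pics/t1_full.png')[130:270,260:400]
cv2.imwrite('pics/s1c.png',np.hstack([cv2.resize(s,None,fx=1.6,fy=1.6,interpolation=2),cv2.resize(t,(336,336),interpolation=2)]))
p=manip.sense(); print(p['tcp_pos'],p['ee_rot'],p['qpos'])
q=p['tcp_pos']; print(q, 'panelS',(np.array(proj('scene',q))-[140,120])*1.6, 'panelT',(np.array(proj('top',q))-[260,130])*2.4+[448,0])
```

```text
[640.57566556 -88.77793365 156.23758222] [ 5.16312422e-01 -3.09789566e+00 -6.28145510e-04] [-1.37754911e-01  3.08881429e-01  2.88114130e-01  1.55107027e+00
  9.36832972e-05 -4.68050103e-01]
[640.57566556 -88.77793365 156.23758222] panelS [123.84 116.64] panelT [581.68  99.12]
```

View pics/s1c.png

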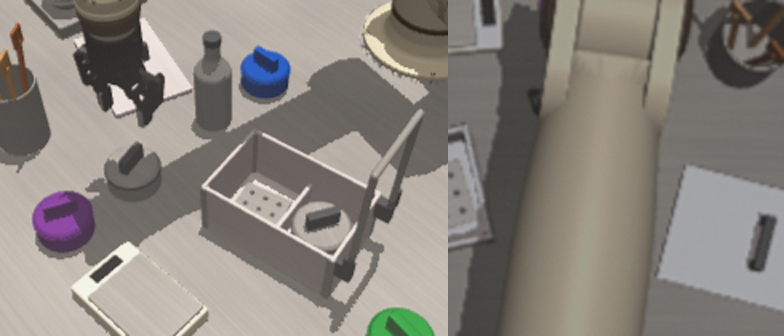

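The scene panel shows the gripper above the grey dish (132,168). The fingertips appear about 4 px from their projection, the same offset as every other point in that camera, so the top-view positions hold.

>>> play_rows(
  targets=[
    {"dx": 0.08,"dy": -0.04,"dz": -0.7,"wx": 0,"wy": 0,"wz": 0.16},
    {"dx": 0,"dy": 0,"dz": -0.7,"wx": 0,"wy": 0,"wz": 0},
    {"dx": 0,"dy": 0,"dz": -0.7,"wx": 0,"wy": 0,"wz": 0},
    {"dx": 0,"dy": 0,"dz": -0.7,"wx": 0,"wy": 0,"wz": 0},
    {"dx": 0,"dy": 0,"dz": -0.4,"wx": 0,"wy": 0,"wz": 0},
    {"dx": 0,"dy": 0,"dz": -0.2,"wx": 0,"wy": 0,"wz": 0},
    {"dx": 0,"dy": 0,"dz": 0,"wx": 0,"wy": 0,"wz": 0},
    {"dx": 0,"dy": 0,"dz": 0,"wx": 0,"wy": 0,"wz": 0},
  ],
)

```text
t: 3.3
tcp_pos: [643.9, -90.2, 55.6]
ee_rot: [-0.554, 3.091, -0.001]
contact_force: [0.2, -0.2, -0.0]
grip_width: 59.8
grip_force: 0.0
```

>>> play_rows(
  targets=[
    {"dx": 0,"dy": 0,"dz": 0,"wx": 0,"wy": 0,"wz": 0},
    {"dx": 0,"dy": 0,"dz": 0,"wx": 0,"wy": 0,"wz": 0},
    {"dx": 0,"dy": 0,"dz": 0,"wx": 0,"wy": 0,"wz": 0},
    {"dx": 0,"dy": 0,"dz": 0,"wx": 0,"wy": 0,"wz": 0},
    {"dx": 0,"dy": 0,"dz": 0,"wx": 0,"wy": 0,"wz": 0},
    {"dx": 0,"dy": 0,"dz": 0,"wx": 0,"wy": 0,"wz": 0},
    {"dx": 0,"dy": 0,"dz": 0,"wx": 0,"wy": 0,"wz": 0},
    {"dx": 0,"dy": 0,"dz": 0,"wx": 0,"wy": 0,"wz": 0},
  ],
  jaw=1,
  squeeze=60,
)

```text
t: 4.1
tcp_pos: [643.7, -90.3, 54.9]
ee_rot: [-0.553, 3.092, -0.0]
contact_force: [-0.1, 0.7, 4.9]
grip_width: 12.5
grip_force: 59.9
```

>>> play_rows(
  targets=[
    {"dx": 0,"dy": 0,"dz": 0.4,"wx": 0,"wy": 0,"wz": 0},
    {"dx": 0,"dy": 0,"dz": 0.8,"wx": 0,"wy": 0,"wz": 0},
    {"dx": 0,"dy": 0,"dz": 1,"wx": 0,"wy": 0,"wz": 0},
    {"dx": 0,"dy": 0,"dz": 1,"wx": 0,"wy": 0,"wz": 0},
    {"dx": 0,"dy": 0,"dz": 0.8,"wx": 0,"wy": 0,"wz": 0},
    {"dx": 0,"dy": 0,"dz": 0.5,"wx": 0,"wy": 0,"wz": 0},
    {"dx": -0.2,"dy": 0.3,"dz": 0,"wx": 0,"wy": 0,"wz": 0},
    {"dx": -0.4,"dy": 0.6,"dz": 0,"wx": 0,"wy": 0,"wz": -0.2},
    {"dx": -0.5,"dy": 0.8,"dz": 0,"wx": 0,"wy": 0,"wz": -0.2},
    {"dx": -0.5,"dy": 0.8,"dz": 0,"wx": 0,"wy": 0,"wz": -0.2},
    {"dx": -0.5,"dy": 0.8,"dz": 0,"wx": 0,"wy": 0,"wz": -0.2},
    {"dx": -0.5,"dy": 0.8,"dz": 0,"wx": 0,"wy": 0,"wz": 0},
    {"dx": -0.4,"dy": 0.7,"dz": 0,"wx": 0,"wy": 0,"wz": 0},
    {"dx": -0.3,"dy": 0.5,"dz": 0,"wx": 0,"wy": 0,"wz": 0},
    {"dx": -0.2,"dy": 0.4,"dz": 0,"wx": 0,"wy": 0,"wz": 0},
    {"dx": -0.05,"dy": 0.1,"dz": 0,"wx": 0,"wy": 0,"wz": 0},
    {"dx": 0,"dy": 0,"dz": 0,"wx": 0,"wy": 0,"wz": 0},
    {"dx": 0,"dy": 0,"dz": 0,"wx": 0,"wy": 0,"wz": 0},
  ],
)

```text
t: 5.9
tcp_pos: [537.2, 83.2, 189.1]
ee_rot: [0.366, -3.12, 0.0]
contact_force: [0.4, 0.2, -4.3]
grip_width: 12.7
grip_force: 58.9
```

Run:
```python
from h import *
snap('scene','s2',2.8,(230,150,430,330)); p=manip.sense(); print(p['tcp_pos'],p['ee_rot'],p['contact_force'],p['grip_width'])
```

```text
[537.25398041  83.13447194 189.09509726] [ 3.65869907e-01 -3.12004943e+00  3.94556250e-04] [ 0.22767193 -0.07947133 -3.72287331] 12.704975652348537
```

View pics/s2.png

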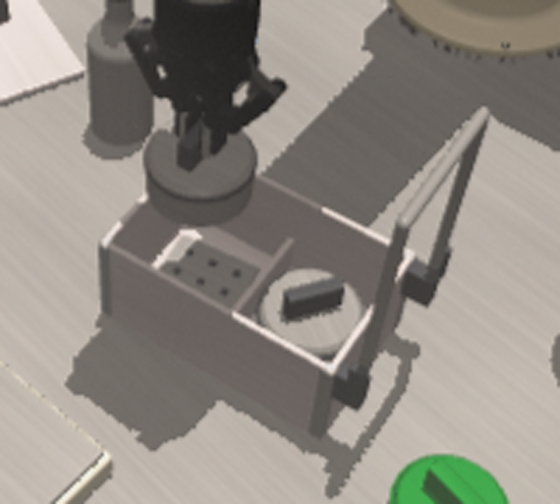

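The crop shows the dish upright in the gripper above the empty compartment, with the drip plate at (205,265) and the divider at (265,270). The wrist force matches the dish weight, so I'll descend.

>>> play_rows(
  targets=[
    {"dx": 0,"dy": 0.03,"dz": -0.4,"wx": 0,"wy": 0,"wz": 0},
    {"dx": 0,"dy": 0,"dz": -0.6,"wx": 0,"wy": 0,"wz": 0},
    {"dx": 0,"dy": 0,"dz": -0.6,"wx": 0,"wy": 0,"wz": 0},
    {"dx": 0,"dy": 0,"dz": -0.6,"wx": 0,"wy": 0,"wz": 0},
    {"dx": 0,"dy": 0,"dz": -0.4,"wx": 0,"wy": 0,"wz": 0},
    {"dx": 0,"dy": 0,"dz": -0.3,"wx": 0,"wy": 0,"wz": 0},
    {"dx": 0,"dy": 0,"dz": -0.3,"wx": 0,"wy": 0,"wz": 0},
    {"dx": 0,"dy": 0,"dz": -0.2,"wx": 0,"wy": 0,"wz": 0},
    {"dx": 0,"dy": 0,"dz": 0,"wx": 0,"wy": 0,"wz": 0},
  ],
)

```text
t: 6.85
tcp_pos: [536.6, 84.6, 86.6]
ee_rot: [0.367, -3.119, 0.0]
contact_force: [0.1, -0.1, -4.1]
grip_width: 12.6
grip_force: 58.9
```

>>> play_rows(
  targets=[
    {"dx": 0,"dy": 0,"dz": -0.2,"wx": 0,"wy": 0,"wz": 0},
    {"dx": 0,"dy": 0,"dz": -0.2,"wx": 0,"wy": 0,"wz": 0},
    {"dx": 0,"dy": 0,"dz": -0.1,"wx": 0,"wy": 0,"wz": 0},
    {"dx": 0,"dy": 0,"dz": 0,"wx": 0,"wy": 0,"wz": 0},
    {"dx": 0,"dy": 0,"dz": 0,"wx": 0,"wy": 0,"wz": 0},
  ],
)

```text
t: 7.35
tcp_pos: [536.9, 84.7, 72.4]
ee_rot: [-0.367, 3.12, -0.0]
contact_force: [-0.4, -0.3, -4.1]
grip_width: 12.4
grip_force: 58.9
```

>>> play_rows(
  targets=[
    {"dx": 0,"dy": 0,"dz": -0.1,"wx": 0,"wy": 0,"wz": 0},
    {"dx": 0,"dy": 0,"dz": -0.1,"wx": 0,"wy": 0,"wz": 0},
    {"dx": 0,"dy": 0,"dz": -0.05,"wx": 0,"wy": 0,"wz": 0},
    {"dx": 0,"dy": 0,"dz": 0,"wx": 0,"wy": 0,"wz": 0},
    {"dx": 0,"dy": 0,"dz": 0,"wx": 0,"wy": 0,"wz": 0},
  ],
)

```text
t: 7.85
tcp_pos: [536.9, 84.7, 64.8]
ee_rot: [0.367, -3.12, -0.0]
contact_force: [-0.1, 0.0, -4.2]
grip_width: 12.8
grip_force: 58.9
```

>>> play_rows(
  targets=[
    {"dx": 0,"dy": 0,"dz": -0.05,"wx": 0,"wy": 0,"wz": 0},
    {"dx": 0,"dy": 0,"dz": 0,"wx": 0,"wy": 0,"wz": 0},
    {"dx": 0,"dy": 0,"dz": 0,"wx": 0,"wy": 0,"wz": 0},
  ],
)

```text
t: 8.15
tcp_pos: [537.2, 84.7, 63.9]
ee_rot: [-0.367, 3.119, 0.0]
contact_force: [-1.7, 0.3, 1.7]
grip_width: 12.6
grip_force: 59.6
```

>>> play_rows(
  targets=[
    {"dx": 0,"dy": 0,"dz": 0,"wx": 0,"wy": 0,"wz": 0},
    {"dx": 0,"dy": 0,"dz": 0,"wx": 0,"wy": 0,"wz": 0},
    {"dx": 0,"dy": 0,"dz": 0,"wx": 0,"wy": 0,"wz": 0},
    {"dx": 0,"dy": 0,"dz": 0,"wx": 0,"wy": 0,"wz": 0},
    {"dx": 0,"dy": 0,"dz": 0.2,"wx": 0,"wy": 0,"wz": 0},
    {"dx": 0,"dy": 0,"dz": 0.5,"wx": 0,"wy": 0,"wz": 0},
    {"dx": 0,"dy": 0,"dz": 1,"wx": 0,"wy": 0,"wz": 0},
    {"dx": 0,"dy": 0,"dz": 1,"wx": 0,"wy": 0,"wz": 0},
    {"dx": 0,"dy": 0,"dz": 1,"wx": 0,"wy": 0,"wz": 0},
    {"dx": 0,"dy": 0,"dz": 1,"wx": 0,"wy": 0,"wz": 0},
    {"dx": 0,"dy": 0,"dz": 1,"wx": 0,"wy": 0,"wz": 0},
    {"dx": 0,"dy": 0,"dz": 0,"wx": 0,"wy": 0,"wz": 0},
  ],
  jaw=0.65,
)

```text
t: 9.35
tcp_pos: [538.1, 84.8, 240.1]
ee_rot: [-0.366, 3.113, 0.0]
contact_force: [0.5, -0.7, -0.9]
grip_width: 30.1
grip_force: 0.0
```

>>> play_rows(
  targets=[
    {"dx": -0.1,"dy": -0.4,"dz": 0.3,"wx": 0,"wy": 0,"wz": 0},
    {"dx": -0.1,"dy": -0.8,"dz": 0.2,"wx": 0,"wy": 0,"wz": -0.3},
    {"dx": -0.1,"dy": -1,"dz": 0,"wx": 0,"wy": 0,"wz": -0.3},
    {"dx": -0.1,"dy": -1,"dz": 0,"wx": 0,"wy": 0,"wz": -0.3},
    {"dx": -0.15,"dy": -1,"dz": 0,"wx": 0,"wy": 0,"wz": -0.3},
    {"dx": -0.15,"dy": -1,"dz": 0,"wx": 0,"wy": 0,"wz": -0.3},
    {"dx": -0.15,"dy": -1,"dz": 0,"wx": 0,"wy": 0,"wz": -0.3},
    {"dx": -0.15,"dy": -1,"dz": 0,"wx": 0,"wy": 0,"wz": -0.3},
    {"dx": -0.15,"dy": -1,"dz": 0,"wx": 0,"wy": 0,"wz": -0.3},
    {"dx": -0.15,"dy": -1,"dz": 0,"wx": 0,"wy": 0,"wz": -0.3},
    {"dx": -0.15,"dy": -1,"dz": 0,"wx": 0,"wy": 0,"wz": -0.3},
    {"dx": -0.15,"dy": -1,"dz": -0.5,"wx": 0,"wy": 0,"wz": -0.23},
    {"dx": -0.15,"dy": -1,"dz": -0.8,"wx": 0,"wy": 0,"wz": 0},
    {"dx": -0.1,"dy": -0.8,"dz": -0.8,"wx": 0,"wy": 0,"wz": 0},
    {"dx": -0.05,"dy": -0.4,"dz": -0.8,"wx": 0,"wy": 0,"wz": 0},
    {"dx": 0,"dy": -0.14,"dz": -0.8,"wx": 0,"wy": 0,"wz": 0},
    {"dx": 0,"dy": 0,"dz": -0.7,"wx": 0,"wy": 0,"wz": 0},
    {"dx": 0,"dy": 0,"dz": 0,"wx": 0,"wy": 0,"wz": 0},
    {"dx": 0,"dy": 0,"dz": 0,"wx": 0,"wy": 0,"wz": 0},
  ],
  jaw=0.5,
)

```text
t: 11.25
tcp_pos: [479.3, -321.7, 117.7]
ee_rot: [-0.393, -3.116, -0.0]
contact_force: [0.7, -0.3, 0.5]
grip_width: 42.9
grip_force: 0.0
```

Run:
```python
from h import *
snap('scene','s3'); snap('top','t3')
s=cv2.imread('pics/s3_full.png')[100:320,150:420]; t=cv2.imread('pics/t3_full.png')[165:275,165:290]
A=cv2.resize(s,None,fx=1.6,fy=1.6,interpolation=2);B=cv2.resize(t,None,fx=2.9,fy=2.9,interpolation=2)
H=max(len(A),len(B)); z=lambda M:np.vstack([M,np.zeros((H-len(M),M.shape[1],3),np.uint8)])
cv2.imwrite('pics/c3.png',np.hstack([z(A),z(B)]))
p=manip.sense(); print(p['tcp_pos'],p['ee_rot'],p['qpos'])
```

```text
[ 480.15550549 -321.87814452  118.91524816] [ 3.91876489e-01  3.11550287e+00 -1.29201414e-03] [-5.90535058e-01  1.38514673e-01  1.54426402e-02  1.44597824e+00
 -4.39978928e-05 -3.40283859e-01]
```

View pics/c3.png

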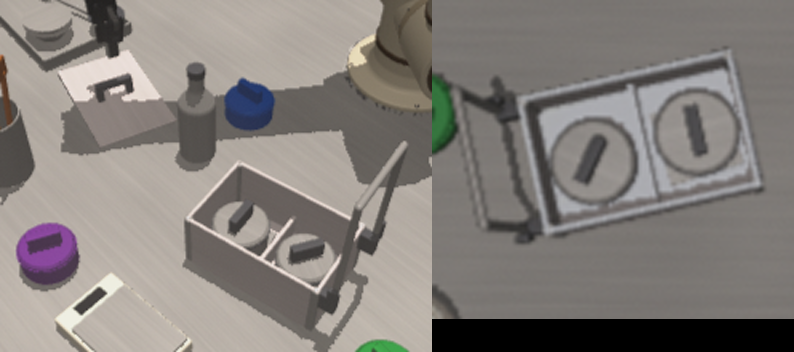

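Both dishes now stand in the box, centred in their compartments, and the gripper hangs above the lid. Next is the lid handle.

>>> play_rows(
  targets=[
    {"dx": 0.05,"dy": 0,"dz": -0.6,"wx": 0,"wy": 0,"wz": 0},
    {"dx": 0,"dy": 0,"dz": -0.8,"wx": 0,"wy": 0,"wz": 0},
    {"dx": 0,"dy": 0,"dz": -0.8,"wx": 0,"wy": 0,"wz": 0},
    {"dx": 0,"dy": 0,"dz": -0.6,"wx": 0,"wy": 0,"wz": 0},
    {"dx": 0,"dy": 0,"dz": -0.3,"wx": 0,"wy": 0,"wz": 0},
    {"dx": 0,"dy": 0,"dz": -0.1,"wx": 0,"wy": 0,"wz": 0},
    {"dx": 0,"dy": 0,"dz": 0,"wx": 0,"wy": 0,"wz": 0},
    {"dx": 0,"dy": 0,"dz": 0,"wx": 0,"wy": 0,"wz": 0},
  ],
)

```text
t: 12.15
tcp_pos: [482.0, -321.9, 22.6]
ee_rot: [0.392, 3.115, -0.001]
contact_force: [0.3, -0.2, 0.2]
grip_width: 42.7
grip_force: 0.0
```

>>> play_rows(
  targets=[
    {"dx": 0,"dy": 0,"dz": 0,"wx": 0,"wy": 0,"wz": 0},
    {"dx": 0,"dy": 0,"dz": 0,"wx": 0,"wy": 0,"wz": 0},
    {"dx": 0,"dy": 0,"dz": 0,"wx": 0,"wy": 0,"wz": 0},
    {"dx": 0,"dy": 0,"dz": 0,"wx": 0,"wy": 0,"wz": 0},
    {"dx": 0,"dy": 0,"dz": 0,"wx": 0,"wy": 0,"wz": 0},
    {"dx": 0,"dy": 0,"dz": 0,"wx": 0,"wy": 0,"wz": 0},
    {"dx": 0,"dy": 0,"dz": 0,"wx": 0,"wy": 0,"wz": 0},
    {"dx": 0,"dy": 0,"dz": 0,"wx": 0,"wy": 0,"wz": 0},
  ],
  jaw=1,
  squeeze=100,
)

```text
t: 12.95
tcp_pos: [481.8, -321.7, 22.2]
ee_rot: [0.392, 3.116, -0.001]
contact_force: [-1.1, 1.0, 5.8]
grip_width: 11.9
grip_force: 98.4
```

>>> play_rows(
  targets=[
    {"dx": 0,"dy": 0,"dz": 0.2,"wx": 0,"wy": 0,"wz": 0},
    {"dx": 0,"dy": 0,"dz": 0.5,"wx": 0,"wy": 0,"wz": 0},
    {"dx": 0,"dy": 0,"dz": 0.9,"wx": 0,"wy": 0,"wz": 0},
    {"dx": 0,"dy": 0,"dz": 1,"wx": 0,"wy": 0,"wz": 0},
    {"dx": 0,"dy": 0,"dz": 1,"wx": 0,"wy": 0,"wz": 0},
    {"dx": 0,"dy": 0,"dz": 1,"wx": 0,"wy": 0,"wz": 0},
    {"dx": 0,"dy": 0,"dz": 1,"wx": 0,"wy": 0,"wz": 0},
    {"dx": 0,"dy": 0,"dz": 1,"wx": 0,"wy": 0,"wz": 0},
    {"dx": 0,"dy": 0,"dz": 0.9,"wx": 0,"wy": 0,"wz": 0},
    {"dx": 0,"dy": 0,"dz": 0.5,"wx": 0,"wy": 0,"wz": 0},
    {"dx": 0,"dy": 0,"dz": 0.3,"wx": 0,"wy": 0,"wz": 0},
    {"dx": 0,"dy": 0,"dz": 0,"wx": 0,"wy": 0,"wz": 0},
  ],
)

```text
t: 14.15
tcp_pos: [481.5, -321.7, 271.6]
ee_rot: [0.392, 3.116, -0.001]
contact_force: [0.4, 0.5, -5.6]
grip_width: 12.2
grip_force: 97.9
```

>>> play_rows(
  targets=[
    {"dx": 0.1,"dy": 0.3,"dz": 0,"wx": 0,"wy": 0,"wz": 0},
    {"dx": 0.1,"dy": 0.6,"dz": 0,"wx": 0,"wy": 0,"wz": 0.25},
    {"dx": 0.1,"dy": 0.9,"dz": 0,"wx": 0,"wy": 0,"wz": 0.25},
    {"dx": 0.1,"dy": 1,"dz": 0,"wx": 0,"wy": 0,"wz": 0.25},
    {"dx": 0.1,"dy": 1,"dz": 0,"wx": 0,"wy": 0,"wz": 0.25},
    {"dx": 0.1,"dy": 1,"dz": 0,"wx": 0,"wy": 0,"wz": 0.25},
    {"dx": 0.1,"dy": 1,"dz": 0,"wx": 0,"wy": 0,"wz": 0.25},
    {"dx": 0.1,"dy": 1,"dz": 0,"wx": 0,"wy": 0,"wz": 0.25},
    {"dx": 0.1,"dy": 1,"dz": 0,"wx": 0,"wy": 0,"wz": 0.25},
    {"dx": 0.1,"dy": 1,"dz": 0,"wx": 0,"wy": 0,"wz": 0.25},
    {"dx": 0.1,"dy": 1,"dz": 0,"wx": 0,"wy": 0,"wz": 0.25},
    {"dx": 0.1,"dy": 1,"dz": 0,"wx": 0,"wy": 0,"wz": 0.25},
    {"dx": 0.1,"dy": 1,"dz": 0,"wx": 0,"wy": 0,"wz": 0.25},
    {"dx": 0.1,"dy": 1,"dz": 0,"wx": 0,"wy": 0,"wz": 0.23},
    {"dx": 0.1,"dy": 0.8,"dz": 0,"wx": 0,"wy": 0,"wz": 0},
    {"dx": 0.08,"dy": 0.6,"dz": 0,"wx": 0,"wy": 0,"wz": 0},
    {"dx": 0,"dy": 0.3,"dz": 0,"wx": 0,"wy": 0,"wz": 0},
    {"dx": 0,"dy": 0.12,"dz": 0,"wx": 0,"wy": 0,"wz": 0},
    {"dx": 0,"dy": 0,"dz": 0,"wx": 0,"wy": 0,"wz": 0},
    {"dx": 0,"dy": 0,"dz": 0,"wx": 0,"wy": 0,"wz": 0},
  ],
)

```text
t: 16.15
tcp_pos: [528.6, 116.5, 270.3]
ee_rot: [0.367, -3.12, 0.0]
contact_force: [-0.0, -0.4, -4.7]
grip_width: 12.5
grip_force: 98.0
```

Run:
```python
from h import *
snap('scene','s4',2.4,(200,100,430,330)); snap('top','t4'); p=manip.sense(); print(p['tcp_pos'],p['ee_rot'],p['contact_force'],p['grip_width'])
r=p['ee_rot']; print('yaw',(2*np.degrees(np.arctan2(r[1],r[0]))-90)%180)
# refine the box rim from the earlier unobstructed top view: bright rim mask
a=cv2.imread('pics/t3_full.png')
L=cv2.createLineSegmentDetector().detect(cv2.cvtColor(a,6)[165:275,165:290])[0][:,0]+165
for l in L:
    P=[onz('top',l[0],l[1],100),onz('top',l[2],l[3],100)]; d=P[1]-P[0]; n=np.linalg.norm(d)
    if n>60:
        t=np.radians(13.4);X=np.array([np.cos(t),np.sin(t)]);Y=np.array([-X[1],X[0]])
        m=(P[0]+P[1])[:2]/2-[524.6,136.4]; print(n.round(),(np.degrees(np.arctan2(d[1],d[0]))%180).round(1),'mid in carrier',(m@X).round(1),(m@Y).round(1))
```

```text
[528.75592911 116.36344216 270.37953082] [-3.65760167e-01  3.12009027e+00 -2.25881593e-04] [ 1.0283326  -0.22129867 -4.96639827] 11.890333159316562
yaw 103.37224194017134
85.0 103.1 mid in carrier 54.4 45.0
92.0 102.9 mid in carrier 54.1 -55.3
65.0 7.4 mid in carrier -21.8 93.7
116.0 13.1 mid in carrier 2.3 106.2
197.0 103.2 mid in carrier 65.5 1.3
206.0 103.2 mid in carrier -68.6 -3.9
189.0 103.2 mid in carrier -61.8 -0.2
80.0 103.7 mid in carrier -54.7 -56.0
77.0 14.3 mid in carrier 6.9 120.5
66.0 13.2 mid in carrier 10.4 134.0
90.0 12.7 mid in carrier -19.5 -107.4
101.0 13.2 mid in carrier -0.4 -1.9
213.0 103.2 mid in carrier 73.3 -0.3
197.0 103.3 mid in carrier -75.8 -4.1
66.0 12.5 mid in carrier -4.3 168.7
104.0 13.1 mid in carrier 16.7 162.0
```

View pics/s4.png

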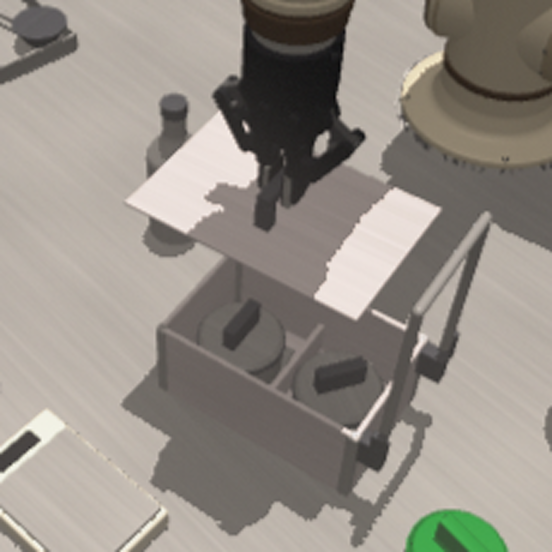

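The crop shows the lid held level above the box and square to it. The dishes stand upright below, and the bail clears the lid's end.

>>> play_rows(
  targets=[
    {"dx": -0.05,"dy": 0.3,"dz": 0,"wx": 0,"wy": 0,"wz": 0},
    {"dx": -0.05,"dy": 0.37,"dz": 0,"wx": 0,"wy": 0,"wz": -0.01},
    {"dx": 0,"dy": 0,"dz": -0.3,"wx": 0,"wy": 0,"wz": 0},
    {"dx": 0,"dy": 0,"dz": -0.6,"wx": 0,"wy": 0,"wz": 0},
    {"dx": 0,"dy": 0,"dz": -0.8,"wx": 0,"wy": 0,"wz": 0},
    {"dx": 0,"dy": 0,"dz": -0.8,"wx": 0,"wy": 0,"wz": 0},
    {"dx": 0,"dy": 0,"dz": -0.8,"wx": 0,"wy": 0,"wz": 0},
    {"dx": 0,"dy": 0,"dz": -0.6,"wx": 0,"wy": 0,"wz": 0},
    {"dx": 0,"dy": 0,"dz": -0.4,"wx": 0,"wy": 0,"wz": 0},
    {"dx": 0,"dy": 0,"dz": -0.3,"wx": 0,"wy": 0,"wz": 0},
    {"dx": 0,"dy": 0,"dz": 0,"wx": 0,"wy": 0,"wz": 0},
    {"dx": 0,"dy": 0,"dz": 0,"wx": 0,"wy": 0,"wz": 0},
  ],
)

```text
t: 17.45
tcp_pos: [526.0, 137.3, 132.9]
ee_rot: [-0.365, 3.12, 0.0]
contact_force: [0.5, -0.6, -5.5]
grip_width: 12.0
grip_force: 98.0
```

Run:
```python
from h import *
snap('scene','s5',3.4,(230,180,430,330)); p=manip.sense(); print(p['tcp_pos'],p['contact_force'],p['wrist_torque'],p['grip_width'])
```

```text
[526.20779526 137.3026383  133.25839215] [-0.41187875 -0.74290749 -4.85435812] [-0.02258586 -0.01462944  0.00402893] 12.211883404302267
```

View pics/s5.png

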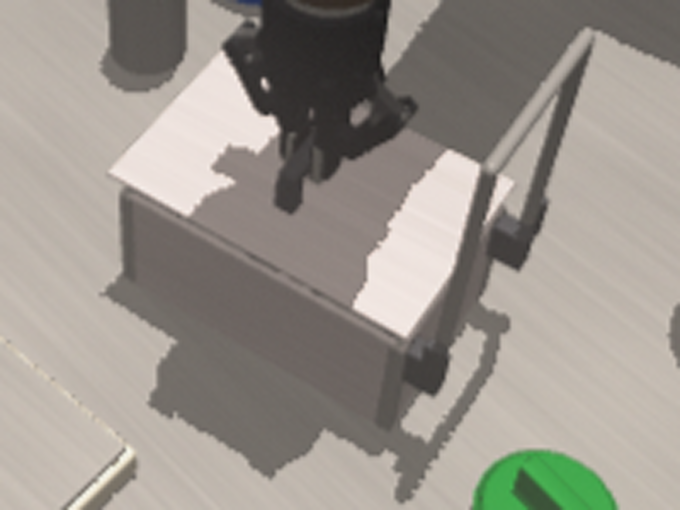

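The lid hovers square over the mouth: near corner (405,345), left corner (110,172), with the box edges just beneath. I'll lower it gently.

>>> play_rows(
  targets=[
    {"dx": -0.01,"dy": -0.02,"dz": -0.15,"wx": 0,"wy": 0,"wz": 0},
    {"dx": 0,"dy": 0,"dz": -0.15,"wx": 0,"wy": 0,"wz": 0},
    {"dx": 0,"dy": 0,"dz": -0.12,"wx": 0,"wy": 0,"wz": 0},
    {"dx": 0,"dy": 0,"dz": 0,"wx": 0,"wy": 0,"wz": 0},
    {"dx": 0,"dy": 0,"dz": 0,"wx": 0,"wy": 0,"wz": 0},
  ],
)

```text
t: 18.0
tcp_pos: [525.4, 136.5, 119.6]
ee_rot: [0.365, -3.12, 0.0]
contact_force: [-0.4, 0.2, -5.4]
grip_width: 12.3
grip_force: 98.0
```

>>> play_rows(
  targets=[
    {"dx": 0,"dy": 0,"dz": -0.05,"wx": 0,"wy": 0,"wz": 0},
    {"dx": 0,"dy": 0,"dz": -0.05,"wx": 0,"wy": 0,"wz": 0},
    {"dx": 0,"dy": 0,"dz": 0,"wx": 0,"wy": 0,"wz": 0},
    {"dx": 0,"dy": 0,"dz": 0,"wx": 0,"wy": 0,"wz": 0},
  ],
)

```text
t: 18.4
tcp_pos: [525.5, 136.6, 116.7]
ee_rot: [0.365, -3.12, 0.0]
contact_force: [-0.2, -0.3, -4.4]
grip_width: 11.9
grip_force: 98.0
```

>>> play_rows(
  targets=[
    {"dx": 0,"dy": 0,"dz": 0,"wx": 0,"wy": 0,"wz": 0},
    {"dx": 0,"dy": 0,"dz": 0,"wx": 0,"wy": 0,"wz": 0},
    {"dx": 0,"dy": 0,"dz": 0,"wx": 0,"wy": 0,"wz": 0},
    {"dx": 0,"dy": 0,"dz": 0,"wx": 0,"wy": 0,"wz": 0},
    {"dx": 0,"dy": 0,"dz": 0.2,"wx": 0,"wy": 0,"wz": 0},
    {"dx": 0,"dy": 0,"dz": 0.5,"wx": 0,"wy": 0,"wz": 0},
    {"dx": 0,"dy": 0,"dz": 1,"wx": 0,"wy": 0,"wz": 0},
    {"dx": 0,"dy": 0,"dz": 1,"wx": 0,"wy": 0,"wz": 0},
    {"dx": 0,"dy": 0,"dz": 1,"wx": 0,"wy": 0,"wz": 0},
    {"dx": 0,"dy": 0,"dz": 1,"wx": 0,"wy": 0,"wz": 0},
    {"dx": 0,"dy": 0,"dz": 1,"wx": 0,"wy": 0,"wz": 0},
    {"dx": 0,"dy": 0,"dz": 1,"wx": 0,"wy": 0,"wz": 0},
    {"dx": 0,"dy": 0,"dz": 0.7,"wx": 0,"wy": 0,"wz": 0},
    {"dx": 0,"dy": 0,"dz": 0,"wx": 0,"wy": 0,"wz": 0},
    {"dx": 0,"dy": 0,"dz": 0,"wx": 0,"wy": 0,"wz": 0},
  ],
  jaw=0.65,
)

```text
t: 19.9
tcp_pos: [525.7, 136.6, 339.5]
ee_rot: [-0.365, 3.119, 0.0]
contact_force: [0.4, 0.2, -0.4]
grip_width: 29.9
grip_force: 0.0
```

Run:
```python
from h import *
snap('scene','s6',2.8,(230,150,430,330)); p=manip.sense(); print(p['tcp_pos'],p['contact_force'],p['grip_width'])
```

```text
[525.46375097 136.55792419 338.52897889] [0.27870208 0.20502187 0.43618231] 29.967422802511155
```

View pics/s6.png

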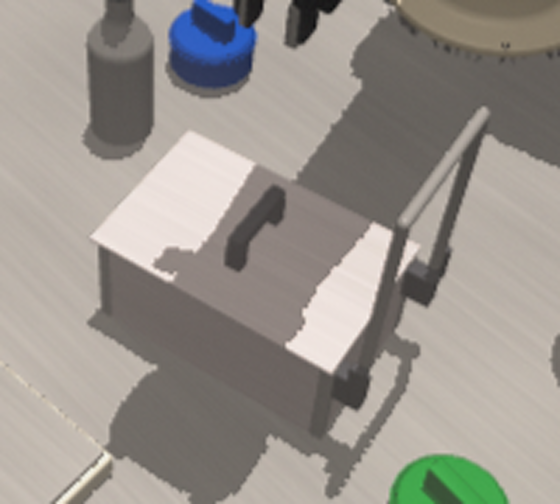

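The lid sits flat on the box, square and level, with the bail still upright. Now I'll go behind the bail bar.

>>> play_rows(
  targets=[
    {"dx": -0.12,"dy": 0.5,"dz": 0,"wx": 0,"wy": 0,"wz": 0},
    {"dx": -0.2,"dy": 0.9,"dz": 0,"wx": 0,"wy": 0,"wz": 0},
    {"dx": -0.24,"dy": 1,"dz": 0,"wx": 0,"wy": 0,"wz": 0},
    {"dx": -0.24,"dy": 1,"dz": 0,"wx": 0,"wy": 0,"wz": 0},
    {"dx": -0.24,"dy": 1,"dz": 0,"wx": 0,"wy": 0,"wz": 0},
    {"dx": -0.2,"dy": 0.9,"dz": 0,"wx": 0,"wy": 0,"wz": 0},
    {"dx": -0.12,"dy": 0.5,"dz": 0,"wx": 0,"wy": 0,"wz": 0},
    {"dx": -0.07,"dy": 0.23,"dz": 0,"wx": 0,"wy": 0,"wz": 0},
    {"dx": 0,"dy": 0,"dz": -0.5,"wx": 0,"wy": 0,"wz": 0},
    {"dx": 0,"dy": 0,"dz": -0.8,"wx": 0,"wy": 0,"wz": 0},
    {"dx": 0,"dy": 0,"dz": -0.7,"wx": 0,"wy": 0,"wz": 0},
    {"dx": 0,"dy": 0,"dz": -0.4,"wx": 0,"wy": 0,"wz": 0},
    {"dx": 0,"dy": 0,"dz": 0,"wx": 0,"wy": 0,"wz": 0},
    {"dx": 0,"dy": 0,"dz": 0,"wx": 0,"wy": 0,"wz": 0},
  ],
  jaw=1,
)

```text
t: 21.35
tcp_pos: [482.6, 316.9, 267.2]
ee_rot: [-0.364, 3.12, -0.0]
contact_force: [-0.3, 0.1, -0.2]
grip_width: -0.1
grip_force: 0.0
```

>>> play_rows(
  targets=[
    {"dx": 0.11,"dy": -0.45,"dz": 0,"wx": 0,"wy": 0,"wz": 0},
    {"dx": 0.11,"dy": -0.45,"dz": 0,"wx": 0,"wy": 0,"wz": 0},
    {"dx": 0.1,"dy": -0.41,"dz": -0.03,"wx": 0,"wy": 0,"wz": 0},
    {"dx": 0.1,"dy": -0.41,"dz": -0.03,"wx": 0,"wy": 0,"wz": 0},
    {"dx": 0.1,"dy": -0.41,"dz": -0.03,"wx": 0,"wy": 0,"wz": 0},
    {"dx": 0.08,"dy": -0.36,"dz": -0.1,"wx": 0,"wy": 0,"wz": 0},
    {"dx": 0,"dy": 0,"dz": 0,"wx": 0,"wy": 0,"wz": 0},
  ],
)

```text
t: 22.05
tcp_pos: [500.9, 241.1, 260.6]
ee_rot: [0.362, -3.12, 0.001]
contact_force: [0.2, -0.1, -0.0]
grip_width: -0.1
grip_force: 0.0
```

>>> play_rows(
  targets=[
    {"dx": 0.08,"dy": -0.36,"dz": -0.1,"wx": 0,"wy": 0,"wz": 0},
    {"dx": 0.08,"dy": -0.36,"dz": -0.1,"wx": 0,"wy": 0,"wz": 0},
    {"dx": 0.08,"dy": -0.35,"dz": -0.18,"wx": 0,"wy": 0,"wz": 0},
    {"dx": 0.08,"dy": -0.35,"dz": -0.18,"wx": 0,"wy": 0,"wz": 0},
    {"dx": 0.08,"dy": -0.35,"dz": -0.18,"wx": 0,"wy": 0,"wz": 0},
    {"dx": 0.07,"dy": -0.29,"dz": -0.24,"wx": 0,"wy": 0,"wz": 0},
    {"dx": 0.07,"dy": -0.29,"dz": -0.24,"wx": 0,"wy": 0,"wz": 0},
    {"dx": 0.07,"dy": -0.29,"dz": -0.24,"wx": 0,"wy": 0,"wz": 0},
    {"dx": 0,"dy": 0,"dz": 0,"wx": 0,"wy": 0,"wz": 0},
  ],
)

```text
t: 22.95
tcp_pos: [518.7, 162.3, 215.7]
ee_rot: [0.363, -3.119, 0.001]
contact_force: [0.7, 0.3, 0.4]
grip_width: -0.2
grip_force: 0.0
```

Run:
```python
from h import *
snap('scene','s7'); p=manip.sense(); print(p['tcp_pos'],p['contact_force'])
c=np.array([525.5,136.5]);t=np.radians(13.3);X=np.array([np.cos(t),np.sin(t)]);Y=np.array([-X[1],X[0]])
print('carrier xy',(p['tcp_pos'][:2]-c)@X,(p['tcp_pos'][:2]-c)@Y)
for th in (.6,.7,.8,.9,1.0,1.1,1.6):
  print(th,130-175*np.cos(th),112+175*np.sin(th),[np.array(proj('scene',[*(c+60*s*X+(130-175*np.cos(th))*Y),112+175*np.sin(th)]))+[3.5,4] for s in(-1,1)])
```

```text
[518.84492813 162.790989   216.61297488] [-0.35667552 -0.17744321 -0.2625775 ]
carrier xy -0.42834023347946026 27.116832574134495
0.6 -14.433732609193697 210.8124328441312 [array([333.5, 190.8]), array([303.8, 224.9])]
0.7 -3.8473827747854727 224.73809526659593 [array([338.2, 188.3]), array([308.4, 222.8])]
0.8 8.076325864246058 237.53731590741648 [array([343.6, 186.4]), array([313.6, 221.2])]
0.9 21.218255552633735 249.08220918480959 [array([349.5, 185. ]), array([319.5, 220.3])]
1.0 35.44709647307555 259.2574223413819 [array([356. , 184.3]), array([326.1, 220.1])]
1.1 50.620678750523965 267.9612880107512 [array([363. , 184.3]), array([333.2, 220.6])]
1.6 135.10991640272553 286.9253805322634 [array([402.6, 194.8]), array([374.2, 234. ])]
```

>>> play_rows(
  targets=[
    {"dx": 0,"dy": 0,"dz": 0.5,"wx": 0,"wy": 0,"wz": 0},
    {"dx": 0,"dy": 0,"dz": 1,"wx": 0,"wy": 0,"wz": 0},
    {"dx": 0,"dy": 0,"dz": 0.5,"wx": 0,"wy": 0,"wz": 0},
    {"dx": 0.08,"dy": -0.36,"dz": 0,"wx": 0,"wy": 0,"wz": 0},
    {"dx": 0.08,"dy": -0.36,"dz": 0,"wx": 0,"wy": 0,"wz": 0},
    {"dx": 0,"dy": 0,"dz": 0,"wx": 0,"wy": 0,"wz": 0},
    {"dx": 0,"dy": 0,"dz": -0.5,"wx": 0,"wy": 0,"wz": 0},
    {"dx": 0,"dy": 0,"dz": -0.6,"wx": 0,"wy": 0,"wz": 0},
    {"dx": 0,"dy": 0,"dz": 0,"wx": 0,"wy": 0,"wz": 0},
  ],
)

```text
t: 23.9
tcp_pos: [522.7, 141.4, 241.0]
ee_rot: [0.363, -3.116, 0.001]
contact_force: [-0.3, 0.5, -0.0]
grip_width: -0.3
grip_force: 0.0
```

>>> play_rows(
  targets=[
    {"dx": 0.06,"dy": -0.24,"dz": -0.29,"wx": 0,"wy": 0,"wz": 0},
    {"dx": 0.06,"dy": -0.24,"dz": -0.29,"wx": 0,"wy": 0,"wz": 0},
    {"dx": 0.06,"dy": -0.24,"dz": -0.29,"wx": 0,"wy": 0,"wz": 0},
    {"dx": 0.04,"dy": -0.18,"dz": -0.34,"wx": 0,"wy": 0,"wz": 0},
    {"dx": 0.04,"dy": -0.18,"dz": -0.34,"wx": 0,"wy": 0,"wz": 0},
    {"dx": 0.04,"dy": -0.18,"dz": -0.34,"wx": 0,"wy": 0,"wz": 0},
    {"dx": 0.03,"dy": -0.11,"dz": -0.36,"wx": 0,"wy": 0,"wz": 0},
    {"dx": 0.03,"dy": -0.11,"dz": -0.36,"wx": 0,"wy": 0,"wz": 0},
    {"dx": 0.03,"dy": -0.11,"dz": -0.36,"wx": 0,"wy": 0,"wz": 0},
    {"dx": 0,"dy": 0,"dz": 0,"wx": 0,"wy": 0,"wz": 0},
  ],
)

```text
t: 24.9
tcp_pos: [535.7, 92.1, 153.4]
ee_rot: [0.362, -3.12, 0.005]
contact_force: [1.7, -5.4, 2.2]
grip_width: -0.1
grip_force: 2.1
```

Run:
```python
from h import *
snap('scene','s8',2.8,(230,150,430,330)); p=manip.sense(); print(p['tcp_pos'],p['contact_force'])
c=np.array([525.5,136.5]);t=np.radians(13.3);X=np.array([np.cos(t),np.sin(t)]);Y=np.array([-X[1],X[0]])
print('carrier xy',(p['tcp_pos'][:2]-c)@X,(p['tcp_pos'][:2]-c)@Y)
```

```text
[535.54396827  92.62322864 154.04685995] [ 0.38031858 -1.80342448  0.84506342]
carrier xy -0.3192620000737496 -45.01055915136168
```

View pics/s8.png

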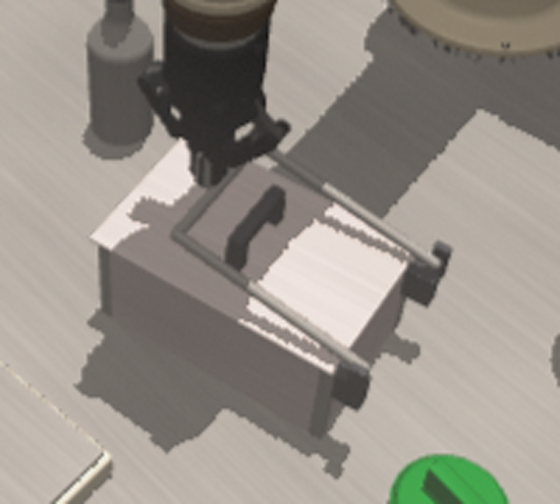

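The bail is partly down, its bar running (178,233)–(270,150). The closed tips at (207,180) have slipped in front of the bar. I'll work out the bar angle, lift, and press again from further back.

Run:
```python
from h import *
c=np.array([525.5,136.5]);t=np.radians(13.3);X=np.array([np.cos(t),np.sin(t)]);Y=np.array([-X[1],X[0]])
for th in (0,.1,.2,.3,.4,.5,.6):
  print(th,130-175*np.cos(th),112+175*np.sin(th),[((np.array(proj('scene',[*(c+62*s*X+(130-175*np.cos(th))*Y),112+175*np.sin(th)]))+[3.5,4]-[230,150])*2.8).round() for s in(-1,1)])
```

```text
0 -45.0 112.0 [array([251., 179.]), array([170., 274.])]
0.1 -44.12572892365452 129.47084791319492 [array([253., 166.]), array([171., 261.])]
0.2 -41.51165112221727 146.76713288913572 [array([257., 153.]), array([174., 249.])]
0.3 -37.18388559698104 163.7160361657344 [array([263., 141.]), array([179., 238.])]
0.4 -31.185673950504906 180.14820990401384 [array([270., 131.]), array([186., 228.])]
0.5 -23.57694833081524 195.89946925573554 [array([280., 121.]), array([194., 219.])]
0.6 -14.433732609193697 210.8124328441312 [array([291., 113.]), array([205., 211.])]
```

>>> play_rows(
  targets=[
    {"dx": 0,"dy": 0,"dz": 0.5,"wx": 0,"wy": 0,"wz": 0},
    {"dx": 0,"dy": 0,"dz": 0.8,"wx": 0,"wy": 0,"wz": 0},
    {"dx": 0,"dy": 0,"dz": 0.5,"wx": 0,"wy": 0,"wz": 0},
    {"dx": 0,"dy": 0,"dz": 0,"wx": 0,"wy": 0,"wz": -0.6},
    {"dx": 0,"dy": 0,"dz": 0,"wx": 0,"wy": 0,"wz": -1},
    {"dx": 0,"dy": 0,"dz": 0,"wx": 0,"wy": 0,"wz": -1},
    {"dx": 0,"dy": 0,"dz": 0,"wx": 0,"wy": 0,"wz": -1},
    {"dx": 0,"dy": 0,"dz": 0,"wx": 0,"wy": 0,"wz": -1},
    {"dx": 0,"dy": 0,"dz": 0,"wx": 0,"wy": 0,"wz": -1},
    {"dx": 0,"dy": 0,"dz": 0,"wx": 0,"wy": 0,"wz": -1},
    {"dx": 0,"dy": 0,"dz": 0,"wx": 0,"wy": 0,"wz": -1},
    {"dx": 0,"dy": 0,"dz": 0,"wx": 0,"wy": 0,"wz": -1},
    {"dx": 0,"dy": 0,"dz": 0,"wx": 0,"wy": 0,"wz": -1},
    {"dx": 0,"dy": 0,"dz": 0,"wx": 0,"wy": 0,"wz": -0.87},
    {"dx": -0.05,"dy": 0.2,"dz": 0,"wx": 0,"wy": 0,"wz": 0},
    {"dx": 0,"dy": 0,"dz": 0,"wx": 0,"wy": 0,"wz": 0},
    {"dx": 0,"dy": 0,"dz": 0,"wx": 0,"wy": 0,"wz": 0},
  ],
)

```text
t: 26.65
tcp_pos: [533.9, 100.6, 209.4]
ee_rot: [1.944, 2.468, 0.001]
contact_force: [0.1, 0.0, 0.4]
grip_width: 0.0
grip_force: 0.0
```

Run:
```python
from h import *
p=manip.sense(); print(p['tcp_pos'],p['contact_force'],p['ee_rot'])
c=np.array([525.5,136.5]);t=np.radians(13.3);X=np.array([np.cos(t),np.sin(t)]);Y=np.array([-X[1],X[0]])
print('carrier xy',(p['tcp_pos'][:2]-c)@X,(p['tcp_pos'][:2]-c)@Y)
```

```text
[533.89132479 100.56783537 209.42692344] [0.05841719 0.04216128 0.44501017] [1.94379851e+00 2.46787417e+00 5.49895771e-04]
carrier xy -0.09992502947949834 -36.89884553155063
```

>>> play_rows(
  targets=[
    {"dx": 0,"dy": 0,"dz": -0.5,"wx": 0,"wy": 0,"wz": 0},
    {"dx": 0,"dy": 0,"dz": -0.5,"wx": 0,"wy": 0,"wz": 0},
    {"dx": 0,"dy": 0,"dz": -0.4,"wx": 0,"wy": 0,"wz": 0},
    {"dx": 0.02,"dy": -0.07,"dz": -0.4,"wx": 0,"wy": 0,"wz": 0},
    {"dx": 0.02,"dy": -0.07,"dz": -0.4,"wx": 0,"wy": 0,"wz": 0},
    {"dx": 0,"dy": 0,"dz": -0.3,"wx": 0,"wy": 0,"wz": 0},
    {"dx": 0,"dy": 0,"dz": -0.2,"wx": 0,"wy": 0,"wz": 0},
    {"dx": 0,"dy": 0,"dz": 0,"wx": 0,"wy": 0,"wz": 0},
  ],
)

```text
t: 27.45
tcp_pos: [534.8, 96.0, 127.2]
ee_rot: [-1.948, -2.464, 0.001]
contact_force: [-0.3, -0.5, 0.4]
grip_width: 0.1
grip_force: 0.0
```

>>> play_rows(
  targets=[
    {"dx": 0,"dy": 0,"dz": -0.1,"wx": 0,"wy": 0,"wz": 0},
    {"dx": 0,"dy": 0,"dz": -0.1,"wx": 0,"wy": 0,"wz": 0},
    {"dx": 0,"dy": 0,"dz": 0,"wx": 0,"wy": 0,"wz": 0},
    {"dx": 0,"dy": 0,"dz": 0,"wx": 0,"wy": 0,"wz": 0},
  ],
)

```text
t: 27.85
tcp_pos: [535.1, 96.1, 122.2]
ee_rot: [1.948, 2.465, 0.0]
contact_force: [1.1, 0.5, 0.2]
grip_width: -0.3
grip_force: 0.0
```

>>> play_rows(
  targets=[
    {"dx": 0,"dy": 0,"dz": -0.1,"wx": 0,"wy": 0,"wz": 0},
    {"dx": 0,"dy": 0,"dz": -0.07,"wx": 0,"wy": 0,"wz": 0},
    {"dx": 0,"dy": 0,"dz": 0,"wx": 0,"wy": 0,"wz": 0},
  ],
)

```text
t: 28.15
tcp_pos: [535.2, 96.1, 117.0]
ee_rot: [1.948, 2.464, 0.0]
contact_force: [-0.2, -0.2, 1.4]
grip_width: 0.1
grip_force: 0.2
```

>>> play_rows(
  targets=[
    {"dx": 0,"dy": 0,"dz": -0.03,"wx": 0,"wy": 0,"wz": 0},
    {"dx": 0,"dy": 0,"dz": 0,"wx": 0,"wy": 0,"wz": 0},
    {"dx": 0,"dy": 0,"dz": 0,"wx": 0,"wy": 0,"wz": 0},
  ],
)

```text
t: 28.45
tcp_pos: [535.3, 96.1, 116.8]
ee_rot: [1.948, 2.464, 0.001]
contact_force: [-1.2, 0.0, 5.7]
grip_width: -0.2
grip_force: 3.0
```

The bar met its stop at TCP z 117 mm, which is bar centre 112 plus radius 5, and the force rose there. I'll retreat and check numerically.

>>> play_rows(
  targets=[
    {"dx": 0,"dy": 0,"dz": 0.3,"wx": 0,"wy": 0,"wz": 0},
    {"dx": 0,"dy": 0,"dz": 0.8,"wx": 0,"wy": 0,"wz": 0},
    {"dx": 0,"dy": 0,"dz": 1,"wx": 0,"wy": 0,"wz": 0},
    {"dx": 0,"dy": 0,"dz": 1,"wx": 0,"wy": 0,"wz": 0},
    {"dx": 0,"dy": 0,"dz": 1,"wx": 0,"wy": 0,"wz": 0},
    {"dx": 0,"dy": 0,"dz": 1,"wx": 0,"wy": 0,"wz": 0},
    {"dx": 0,"dy": 0,"dz": 0.8,"wx": 0,"wy": 0,"wz": 0},
    {"dx": 0,"dy": 0,"dz": 0,"wx": 0,"wy": 0,"wz": 0},
    {"dx": 0,"dy": 0,"dz": 0,"wx": 0,"wy": 0,"wz": 0},
    {"dx": 0,"dy": 0,"dz": 0,"wx": 0,"wy": 0,"wz": 0},
  ],
)

```text
t: 29.45
tcp_pos: [534.8, 96.0, 292.0]
ee_rot: [-1.947, -2.464, 0.002]
contact_force: [-0.1, -0.6, 0.2]
grip_width: 0.1
grip_force: 0.0
```

Run:
```python
from h import *
snap('scene','s9'); p=manip.sense(); print(p['tcp_pos'],p['contact_force'],p['t'])
c=np.array([525.5,136.5]);t=np.radians(13.3);X=np.array([np.cos(t),np.sin(t)]);Y=np.array([-X[1],X[0]])
for th in (0,.06,.12): print(th,[np.array(proj('scene',[*(c+60*s*X+(130-175*np.cos(th))*Y),112+175*np.sin(th)]))+[3.5,4] for s in(-1,1)])
g=cv2.cvtColor(cv2.imread('pics/s9_full.png'),6)
L=cv2.createLineSegmentDetector().detect(g[150:330,230:430])[0][:,0]+[230,150,230,150]
for l in L:
    if np.hypot(*(l[2:]-l[:2]))>14: print(l.round(1))
```

```text
[534.75656537  96.01315797 291.89023796] [-0.20037465 -0.69492199  0.5341143 ] 29.5
0 [array([319.3, 214.4]), array([291.1, 247.1])]
0.06 [array([319.6, 211.5]), array([291.3, 244.4])]
0.12 [array([320.2, 208.8]), array([291.7, 241.7])]
[353.5 274.7 376.4 242.8]
[321.3 161.8 318.5 178.2]
[262.3 234.9 347.5 283.2]
[391.5 239.2 383.2 258.1]
[301.8 162.  284.9 152.3]
[347.6 279.1 288.7 244.7]
[253.8 328.8 269.5 313.2]
[373.9 242.8 333.9 221.4]
[289.3 174.5 290.4 158. ]
[274.8 242.3 303.9 213.9]
[345.9 228.3 318.5 257.2]
[284.6 161.9 284.1 195.6]
[365.  229.5 344.6 219. ]
[261.3 199.4 260.6 161.9]
[265.9 261.9 264.3 238. ]
[364.1 232.4 384.8 245. ]
[263.8 315.  250.4 327.9]
[356.6 164.1 368.9 151.4]
[318.7 177.4 306.4 184.9]
[348.3 225.2 363.3 232.7]
[428.5 208.6 399.4 193.1]
[319.5 257.2 360.7 282.2]
[264.8 303.5 252.  296.7]
[397.7 192.6 367.1 228.3]
[300.9 185.2 288.5 175.1]
[327.1 211.  359.7 174.8]
[286.5 321.  272.9 308.2]
[311.6 297.4 296.4 316.5]
[380.7 311.2 400.7 313.9]
[254.2 289.2 270.5 270.6]
[338.7 312.2 311.2 295.5]
[312.9 203.5 326.6 211.5]
[311.3 233.7 325.4 216.7]
[383.6 317.7 394.7 329. ]
[296.4 196.3 262.2 233.4]
[247.  328.3 264.8 311. ]
[381.8 160.9 406.7 168.8]
[411.8 168.8 428.4 165.8]
[318.9 213.8 294.7 242.1]
[288.5 242.2 317.5 208.6]
[295.  243.2 316.1 254.5]
[428.6 152.5 410.7 157.2]
[339.9 302.  343.3 284.4]
```

Run:
```python
from h import *
c=np.array([525.5,136.5]);t=np.radians(13.3);X=np.array([np.cos(t),np.sin(t)]);Y=np.array([-X[1],X[0]])
P=lambda x,y,z: np.array(proj('scene',[*(c+x*X+y*Y),z]))
print('lid plate corners raw',P(75,-115,104),P(75,115,104),P(-75,-115,104),'handle top',P(35,-7,141),P(-35,-7,141))
for th in(0,.06,.12): print(th,'side bar +x raw',P(65,130,112),P(65,130-175*np.cos(th),112+175*np.sin(th)))
```

```text
lid plate corners raw [258.9 235.7] [346.  284.6] [294.9 196.8] handle top [308.3 235.6] [324.8 215.9]
0 side bar +x raw [355.  282.7] [286.4 244.6]
0.06 side bar +x raw [355.  282.7] [286.5 241.8]
0.12 side bar +x raw [355.  282.7] [286.9 239.2]
```

The lid edges give the local camera correction. With it, the bar matches angle 0 to within 2 px on the low side, so the bail is fully down. The robot is clear and still.

```bash
python3 -c "
from station import manip
print(manip.job_done())"
```

```text
the job is handed in; nothing more can be done
None
```

I handed the job in at about 29.5 s: both dishes stand upright in the box, the lid is seated, the bail is down on its stop, and I saw no bystander disturbed; no verdict was shown.

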